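# Slide the sample cassette under the drag spring into the reader

## Robot

A 6-joint arm with a two-finger parallel gripper is mounted at the origin on the work surface. World frame = base frame: x ahead of the robot, y to its left, z up, the work surface at z = 0. Lengths are in mm, angles in rad, forces in N, time in s.
With the tool pointing down it reaches from about 325 to 850 mm from the base axis. Payload 15.5 kg.
Tool frame: the origin (TCP) lies at the very end of the fingers, on their centre line; the grasp point (between the pads) lies 19 mm behind it; z points along the fingers, x is the direction in which the jaws open and shut, and the axes are right-handed (so a half turn about z gives the same grasp; the last joint's range is limited). The gripper opens to 91 mm and grips with 3 to 60 N. Pads are 32 mm wide; open, the fingers measure 118 mm over their backs; the gripper's body (76 mm by 178 mm) begins 60 mm behind the grasp point.
Start: joints at [-1.202, 0.494, 1.345, -0, 1.302, -0.096], TCP at [279.595, -558.975, 213.915] pointing down, gripper open.
Joint ranges: [-2.91, 2.91], [-0.82, 2.16], [0.22, 2.67], [-1.22, 4.37], [0.12, 2.79], [-3.08, 3.08]. Speed limits (rad/s): [1.89, 1.89, 2.57, 3.01, 3.01, 3.01].

## Interface

Orientations are given as a 3x3 rotation matrix whose columns are the frame's x, y, z axes.
In Python, from rig import robot gives the robot as it stands.
- The arm moves only by the shell command python3 -m jog 'ROWS' [OPENING] [FORCE]. ROWS is JSON, a list of rows, each an object with "dp": the shift along the tool's x, y, z normalised to -1 to 1, where 1 is 0.02 m, a list of three; "turn": the turn, a rotation vector about the tool's x, y, z normalised to -1 to 1, where 1 is 2 pi rad, a list of three. A call has 1 to 5 rows; each row shifts and turns the commanded pose from where the row before left it, along the tool's axes as they then stand; what a row does not reach is not made up. A row lasts 1/12 s, in which the tool goes at most 41.7 mm and 7.16 degrees, less where a joint would pass 70% of its speed; a pose out of reach is approached as far as the arm can. A call with a number of a shift or a turn outside -1 to 1 is refused whole. A call with a gripper value outside its range is refused whole. OPENING is the opening, from 0 (shut) to 1 (fully open), set as the call begins (- or left out, the last holds). The fingers move at their own pace and stop on an object; FORCE is the grip in N (left out, the last holds). Time passes only in rows, so rows that do not move let the fingers close. It gives the time, the measured TCP pose, the force and the opening at its end, in the units of the state.
- robot.read_state(): the state, without advancing time (a new reading comes with each control period).
- robot.get_image(name): name is "scene" or "top"; returns a dict with "pixels" (420x560x3 uint8, red, green, blue), "depth" (420x560 float32, mm along the optical axis (not along the pixel's ray), 0 where there is no reading), "fovy" (degrees; the focal length in pixels is half the picture's height over the tangent of half this angle, whatever the lens; pixels are square), "cx", "cy" (the principal point, pixels), "R" (3x3) and "t" (3): a world point X has camera coordinates R X + t. Camera axes: x right, y down, z forward; pixel columns grow to the right and rows downward; lengths in mm; the calibration is good to about 2 mm. A picture is of the moment at which its call begins.
- robot.job_done(): hands the job in, once; it reports no verdict.
The state is a dict: "t": time; "q": joint angles; "qvel": joint speeds; "effort": joint torques, N m; "position": TCP position; "eef_rot": TCP orientation; "wrist_force": force on the tool from outside, world axes, zero at the start; "ft_torque": the same for the moment, N m; "gripper_width": finger opening in mm.
Only numpy, scipy, OpenCV 4.12 (cv2) and the standard library are available. Lean on these libraries where they do the work, as an engineer would, in place of code of your own. Each camera call takes 0.05 s, during which the arm holds its last target. There are 200 camera calls.

## Task

With closed fingertips, press the blue sample cassette down hard on its black pad, against the spring-loaded plate below it, and keep pressing while you slide it along its track, under the yellow crossbar and the drag spring, fully home against the end stop. Then let go and move clear: the cassette stays home and the brass lift plate has sprung back up behind it. Do not pinch, lift or tip the cassette, and leave everything else on the bench alone.

Things in the scene. Friction and masses are not known exactly. Their poses are not given: they have to be found in the camera images.
- loader: Fixed grey instrument with a straight track. +x = sliding direction, z up. Origin on the bench under the track's centre line, below the front of the yellow crossbar. Track from x = -170 to 80 mm, 59 mm wide inside; its rails are 38 mm high and reach y = +-52 mm. Brass lift plate at x = -158 to -57 mm; from -56 mm on a fixed floor 22.5 mm above the bench.
- lip (a point): centre of the lower front edge of the yellow crossbar, 40 mm above the bench, at loader x = 0. The crossbar reaches x = 16 mm and its top is 50 mm above the bench. Axes as the loader's
- leaf_tip (a point): lowest line of the drag spring, a sloping steel leaf over the track behind the crossbar, loader x = 12 to 65 mm. Unloaded, the tip hangs 30 mm above the bench (point fixed there); it yields upward and bears with about 4 to 5 N on the cassette passing under it
- home (a point): where the middle of the cassette's underside lies when home against the end stop: loader x = 15 mm, 22.5 mm above the bench; axes as the loader's. The stop is the face of the grey housing at loader x = 80 mm; the housing is 85 mm tall, to x = 195 mm, y = +-68 mm
- cassette: Blue cassette, loose, 130 long (x) x 56 wide x 12 mm thick, 0.12 kg; origin at the centre of its underside, +x to its nose. It lies in the track on the raised lift plate, underside 32 mm above the bench, nose 6 to 16 mm short of the crossbar, and meets the crossbar unless pressed down. A brown disc marks the front half. Slippery on the track (friction about 0.3).
- press_pad (a point): centre of the black pad on top of the cassette, at cassette x = -45 mm, 12 mm above its underside; axes as the cassette's. Flat free area 40 mm (tail to rib) x 56 mm. Ahead of it a rib stands across the top: x = -25 to -19 mm, 46 mm wide, 7 mm high, good to push on; it ends 4 mm short of the crossbar when home
- lift_plate (a joint): how far the sprung brass plate under the cassette is pressed down, m: 0 = up (top 32 mm above the bench), 0.008 = bottomed (24 mm). It resists with 9 N (up) to 13 N (bottomed). The cassette clears the crossbar from about 0.004 on. When the cassette is home its tail is 7 mm past the plate, which springs back up behind it
- spare_cassette: a white twin of the cassette (130 x 56 x 19 mm) lying on the bench on the right of the loader, seen along the sliding direction; bystander, origin at its underside's centre
- crucible: small black cup, 52 mm across, 45 mm tall, standing behind the rear end of the loader; bystander, origin under its centre
- vial: small clear glass jar with a white cap, 28 mm across, 55 mm tall, standing beside the loader on the left; bystander, origin under its centre
- forceps: steel forceps with a red grip, 127 mm long, 7 mm high, lying beside the loader on the left; bystander, origin under its middle
- amber_bottle: brown bottle with black cap, 84 mm across, 200 mm tall; bystander, origin under its centre
- wash_bottle: white plastic bottle, 64 mm across, 160 mm tall; bystander, origin under its centre
- beaker: clear glass beaker, 68 mm across, 85 mm tall; bystander, origin under its centre
There are look-alikes about, which are no part of the job. Of the things like the cassette, leave any that is turquoise; of the rest the smaller one is meant.

How it is judged:
By the outcome, as a careful person would: the job done as asked, in the order asked, and still so for the second after the job is handed in, with the robot touching nothing.
It also fails if it takes over 32 s, if anything falls off the work surface, if the arm or the gripper's body presses on something with over 40 N, if the wrist force passes 120 N, or if a joint passes its speed limit or range.

## Working session

There is one attempt and no reset: what is moved stays moved. The work goes in short steps, Python scripts to look and compute and a shell command to move; the robot and the scene stay as the last step left them, time stands still between calls to the robot, and variables do not carry over. Pictures are saved under pics/ and viewed, about 8 in all and at most 12, crops included, and the job is handed in when it is done.

```bash
ls; mkdir -p pics; python3 - <<'E'
from rig import robot
import cv2,numpy as np
for n in("scene","top"):
    d=robot.get_image(n); cv2.imwrite(f"pics/{n}0.png",d["pixels"][:,:,::-1]); np.savez(f"{n}0.npz",**d)
    print(n,d["fovy"],d["cx"],d["cy"],d["R"],d["t"])
s=robot.read_state(); print(s["t"],s["position"],s["eef_rot"],s["gripper_width"])
E
```

```text
pics
scene 55.71254592402887 272.2139765934245 205.25331154269716 [[-0.20273398  0.97919324 -0.00891786]
 [ 0.63001559  0.12345692 -0.76670643]
 [-0.74965278 -0.16105584 -0.64193592]] [  82.15502129 -317.1029975  1698.37631724]
top 47.50751054618787 280.12225577690515 210.51473181131607 [[ 0.00303526 -0.99999477 -0.00111976]
 [-0.97468059 -0.00270806 -0.22358538]
 [ 0.22358118  0.00177005 -0.9746837 ]] [   9.63026906  609.19635196 1003.1660458 ]
0.1 [ 279.48446827 -558.66177753  213.40941177] [[ 4.47330964e-01 -8.94368416e-01 -3.81579470e-04]
 [-8.94367852e-01 -4.47331113e-01  1.01012484e-03]
 [-1.07411612e-03 -1.10587708e-04 -9.99999417e-01]] 91.36545273166213
```

View pics/scene0.png

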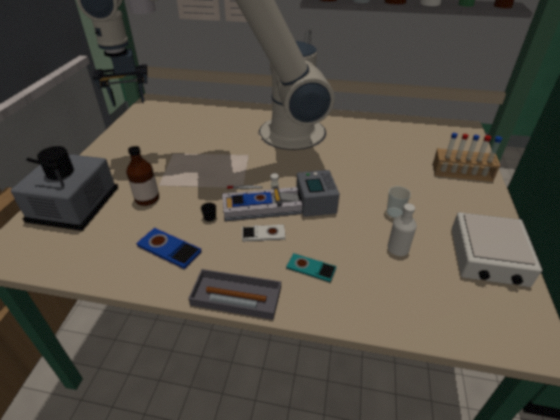

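View pics/top0.png

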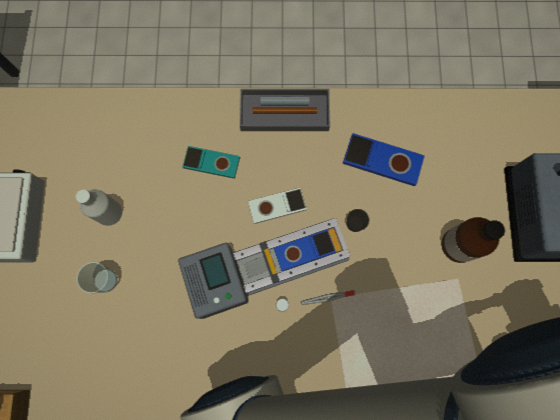

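The scene view shows the loader at about (265,203). In the top view its track runs from (345,235) to the housing at (212,282), with the blue cassette at (305,250) and its black pad at (327,241). The turquoise cassette, the white one and the larger blue one are bystanders.

```bash
cat > h.py <<'E'
import numpy as np,cv2
def load(n): return dict(np.load(n+".npz"))
def f(d): return d["pixels"].shape[0]/2/np.tan(np.radians(float(d["fovy"]))/2)
def cast(d,uv,z):
    uv=np.atleast_2d(uv).astype(float)
    r=np.c_[(uv[:,0]-d["cx"])/f(d),(uv[:,1]-d["cy"])/f(d),np.ones(len(uv))]@d["R"]
    c=-d["R"].T@d["t"]; return c+r*((z-c[2])/r[:,2])[:,None]
def cloud(d):
    h,w=d["depth"].shape; u,v=np.meshgrid(np.arange(w),np.arange(h)); Z=d["depth"]
    P=np.stack([(u-d["cx"])/f(d)*Z,(v-d["cy"])/f(d)*Z,Z],-1); return (P-d["t"])@d["R"]
E
python3 - <<'E'
from h import *
d=load("top0"); im=d["pixels"]
c=im[205:325,170:360,::-1]; cv2.imwrite("pics/c0.png",cv2.resize(c,None,fx=4,fy=4,interpolation=cv2.INTER_CUBIC))
hsv=cv2.cvtColor(im,cv2.COLOR_RGB2HSV)
roi=np.zeros(im.shape[:2],np.uint8); roi[215:295,235:355]=1
P=cloud(d)
for n,lo,hi,z in(("blue",(108,120,60),(128,255,255),44),("yellow",(18,130,100),(32,255,255),50)):
    m=cv2.inRange(hsv,lo,hi)*roi
    k,l,st,ce=cv2.connectedComponentsWithStats(m)
    for i in range(1,k):
        if st[i,4]>15:
            ys,xs=np.where(l==i); uv=np.c_[xs,ys]
            r=cv2.minAreaRect(cast(d,uv,z)[:,:2].astype(np.float32))
            print(n,st[i],ce[i],r,cast(d,ce[i],z)[0],np.median(P[l==i],0))
# housing/rails via depth
H=P[...,2]
for lo,hi,nm in((78,92,"housing"),(34,41.5,"rails")):
    m=((H>lo)&(H<hi)&(P[...,0]>300)).astype(np.uint8); m[:,:170]=0;m[:,355:]=0;m[:200]=0;m[330:]=0
    k,l,st,ce=cv2.connectedComponentsWithStats(m)
    for i in range(1,k):
        if st[i,4]>40: print(nm,st[i],cv2.minAreaRect(P[l==i][:,:2].astype(np.float32)),np.median(H[l==i]))
E
```

```text
blue [274 230  61  41 834] [299.63549161 251.46402878] ((524.5623168945312, -43.226402282714844), (55.85211944580078, 128.4281005859375), 19.207950592041016) [520.23575701 -32.86307     44.        ] [519.40065852 -38.23824051  44.21529903]
yellow [329 228  13  24 141] [334.63829787 239.76595745] ((546.5986938476562, -111.56649780273438), (53.68488311767578, 13.751011848449707), 18.380043029785156) [ 546.16756062 -111.73808492   50.        ] [ 548.69676001 -114.01394731   32.18131672]
yellow [264 249  12  25 123] [269.75609756 260.75609756] ((497.81829833984375, 34.05663299560547), (58.1077880859375, 10.6268949508667), 18.88858413696289) [498.31333083  34.24265977  50.        ] [498.11017029  33.71180307  49.94497248]
housing [ 179  243   68   76 3359] ((454.0748596191406, 157.83102416992188), (136.09388732910156, 114.89705657958984), 19.443862915039062) 85.51539307902873
rails [ 267  219   83   62 1226] ((527.9178466796875, -52.18577575683594), (94.59516906738281, 169.90692138671875), 19.443300247192383) 38.09447981412692
rails [233 244  29  17 212] ((519.5107421875, 86.12271118164062), (17.823486328125, 64.10804748535156), 19.213180541992188) 38.0790346486134
rails [244 258  20  19 163] ((484.8597412109375, 70.09871673583984), (33.551246643066406, 36.632972717285156), 21.33461570739746) 37.92168174875792
rails [243 276  31  17 217] ((447.6089782714844, 60.30304718017578), (17.693716049194336, 64.76323699951172), 19.143980026245117) 37.95824430819776
```

View pics/c0.png

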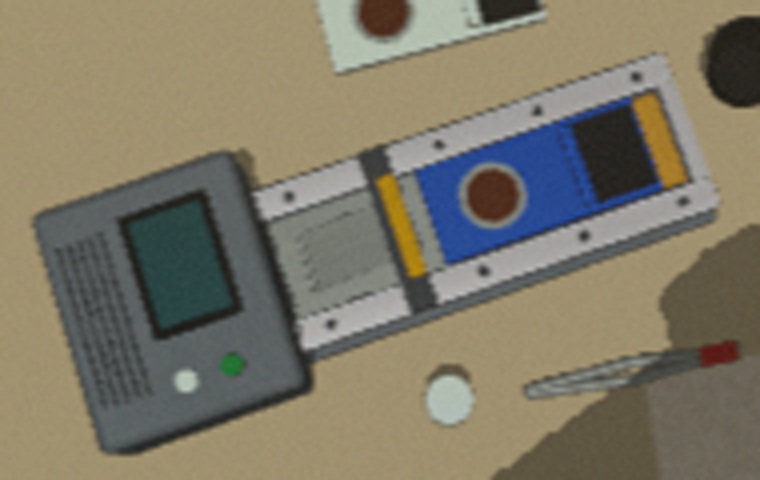

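```bash
python3 -m jog '[{"dp":[0,0,0],"turn":[0,0,0.0198]},{"dp":[-0.5,-0.5,0],"turn":[0,0,0]},{"dp":[-0.9,-1,0],"turn":[0,0,0]},{"dp":[-0.9,-1,0],"turn":[0,0,0]},{"dp":[-0.9,-1,0],"turn":[0,0,0]}]' 0 30
python3 -m jog '[{"dp":[-0.9,-1,0],"turn":[0,0,0]},{"dp":[-0.9,-1,0],"turn":[0,0,0]},{"dp":[-0.9,-1,0],"turn":[0,0,0]},{"dp":[-0.9,-1,0],"turn":[0,0,0]},{"dp":[-0.9,-1,0],"turn":[0,0,0]}]'
python3 -m jog '[{"dp":[-0.9,-1,0],"turn":[0,0,0]},{"dp":[-0.9,-1,0],"turn":[0,0,0]},{"dp":[-0.9,-1,0],"turn":[0,0,0]},{"dp":[-0.9,-1,0],"turn":[0,0,0]},{"dp":[-0.9,-1,0],"turn":[0,0,0]}]'
cat > st.py <<'E'
from rig import robot
import numpy as np
s=robot.read_state(); p=s["position"]; R=s["eef_rot"]
a=np.radians(19.4); u=np.array([-np.sin(a),np.cos(a),0]); v=np.array([-np.cos(a),-np.sin(a),0]); o=np.array([499.9,27.8,0])
print("t%.2f"%s["t"],"loader x %.1f y %.1f z %.1f"%((p-o)@u,(p-o)@v,p[2]),"F along/lat/z",np.round([s["wrist_force"]@u,s["wrist_force"]@v,s["wrist_force"][2]],1),"w %.1f"%s["gripper_width"])
print("pad-2 target units (x,y,z):",np.round(R.T@(o-118.2*u+[0,0,50]-p)/20,3),"yaw err deg %.2f"%np.degrees(np.cross(R[:,0],-u)[2]))
E
python3 st.py
```

```text
t: 0.52
position: [324.6, -473.5, 213.6]
eef_rot: [[0.335, -0.942, -0.0], [-0.942, -0.335, 0.001], [-0.001, -0.0, -1.0]]
wrist_force: [0.2, -0.1, 0.4]
gripper_width: 60.9
t: 0.93
position: [389.0, -355.0, 213.8]
eef_rot: [[0.336, -0.942, -0.0], [-0.942, -0.336, 0.0], [-0.001, 0.0, -1.0]]
wrist_force: [0.4, -0.1, 0.2]
gripper_width: 27.6
t: 1.35
position: [453.1, -236.9, 213.8]
eef_rot: [[0.336, -0.942, -0.0], [-0.942, -0.336, 0.0], [-0.0, 0.0, -1.0]]
wrist_force: [0.8, 0.4, -0.3]
gripper_width: 0.4
t1.35 loader x -234.1 y 132.1 z 213.8 F along/lat/z [ 0.2 -0.9 -0.3] w 0.4
pad-2 target units (x,y,z): [-5.767 -6.627  8.192] yaw err deg -0.21
```

```bash
python3 -m jog '[{"dp":[-0.9,-1,0],"turn":[0,0,0]},{"dp":[-0.9,-1,0.3],"turn":[0,0,0]},{"dp":[-0.9,-1,0.6],"turn":[0,0,0]},{"dp":[-0.9,-1,0.8],"turn":[0,0,0]},{"dp":[-0.9,-1,0.9],"turn":[0,0,0]}]'
python3 -m jog '[{"dp":[-0.8,-0.9,0.9],"turn":[0,0,0]},{"dp":[-0.4,-0.6,0.9],"turn":[0,0,0]},{"dp":[0,0,0.8],"turn":[0,0,0]},{"dp":[0,0,0.8],"turn":[0,0,0]},{"dp":[0,0,0],"turn":[0,0,0]}]'
python3 st.py; python3 - <<'E'
from rig import robot
import cv2
from h import *
a=cv2.resize(robot.get_image("top")["pixels"][205:300,240:360,::-1],None,fx=5,fy=5,interpolation=3)
b=cv2.resize(robot.get_image("scene")["pixels"][140:235,200:350,::-1],None,fx=4,fy=4,interpolation=3)
cv2.imwrite("pics/a1.png",a);cv2.imwrite("pics/b1.png",b)
E
```

```text
t: 1.77
position: [517.7, -119.0, 161.8]
eef_rot: [[0.336, -0.942, 0.001], [-0.942, -0.336, -0.0], [0.001, -0.001, -1.0]]
wrist_force: [0.7, -0.2, 0.3]
gripper_width: 0.3
t: 2.18
position: [535.6, -86.8, 91.4]
eef_rot: [[0.336, -0.942, -0.004], [-0.942, -0.336, 0.001], [-0.003, 0.004, -1.0]]
wrist_force: [-1.4, 0.3, 0.0]
gripper_width: 0.7
t2.18 loader x -120.0 y 4.4 z 91.4 F along/lat/z [0.8 1.3 0. ] w 0.7
pad-2 target units (x,y,z): [-0.082 -0.226  2.067] yaw err deg -0.23
```

View pics/b1.png

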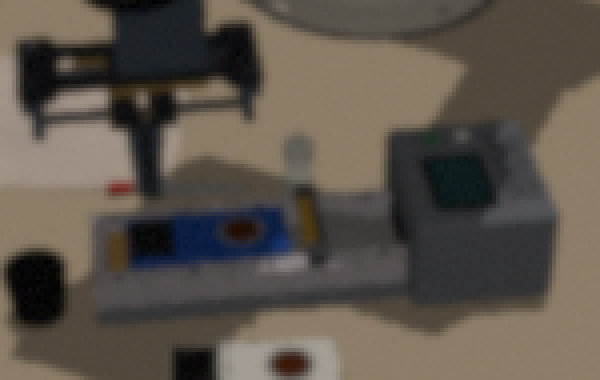

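The closed fingers hang over the track at about (150,190) in the crop, in line with the black pad at (152,238). I'll correct the lateral offset and go lower.

```bash
python3 -m jog '[{"dp":[-0.05,-0.2,0.7],"turn":[0,0,0]},{"dp":[0,0,0.7],"turn":[0,0,0]},{"dp":[0,0,0.5],"turn":[0,0,0]},{"dp":[0,0,0],"turn":[0,0,0]},{"dp":[0,0,0],"turn":[0,0,0]}]'
python3 st.py; python3 - <<'E'
from rig import robot
import cv2
from h import *
b=cv2.resize(robot.get_image("scene")["pixels"][175:225,205:305,::-1],None,fx=7,fy=7,interpolation=3)
cv2.imwrite("pics/b2.png",b)
E
```

```text
t: 2.7
position: [540.9, -86.0, 56.4]
eef_rot: [[0.333, -0.943, -0.0], [-0.943, -0.333, 0.0], [-0.0, 0.0, -1.0]]
wrist_force: [-0.1, -0.8, 0.8]
gripper_width: 0.4
t2.70 loader x -121.0 y -0.9 z 56.4 F along/lat/z [-0.7  0.4  0.8] w 0.4
pad-2 target units (x,y,z): [-0.14   0.045  0.318] yaw err deg -0.06
```

View pics/b2.png

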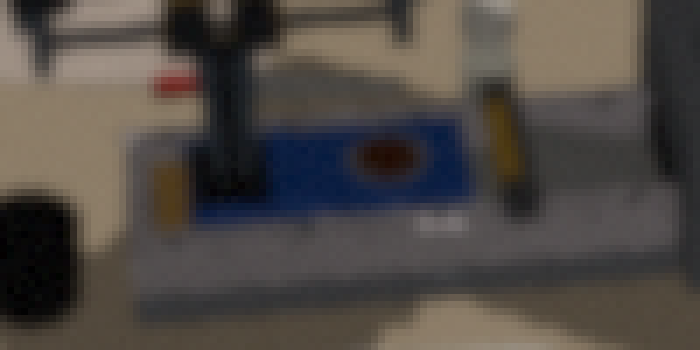

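The fingertips (230,185) sit above the middle of the black pad (232,180), clear of its edges. Now I'll lower onto it, reading the force as I go.

```bash
python3 -m jog '[{"dp":[-0.1,0.04,0.25],"turn":[0,0,0]},{"dp":[0,0,0.25],"turn":[0,0,0]},{"dp":[0,0,0.1],"turn":[0,0,0]},{"dp":[0,0,0.1],"turn":[0,0,0]},{"dp":[0,0,0],"turn":[0,0,0]}]' >/dev/null; python3 st.py
python3 -m jog '[{"dp":[0,0,0.1],"turn":[0,0,0]},{"dp":[0,0,0.1],"turn":[0,0,0]},{"dp":[0,0,0.1],"turn":[0,0,0]},{"dp":[0,0,0],"turn":[0,0,0]},{"dp":[0,0,0],"turn":[0,0,0]}]' >/dev/null; python3 st.py
```

```text
t3.17 loader x -118.8 y -0.1 z 41.8 F along/lat/z [1.2 2.1 8.7] w 0.2
pad-2 target units (x,y,z): [-0.031  0.007 -0.409] yaw err deg -0.05
t3.58 loader x -119.0 y -0.3 z 36.3 F along/lat/z [ 0.5  1.8 10.7] w 0.6
pad-2 target units (x,y,z): [-0.038  0.015 -0.684] yaw err deg -0.05
```

```bash
python3 -m jog '[{"dp":[0,0,0.05],"turn":[0,0,0]},{"dp":[0,0,0.05],"turn":[0,0,0]},{"dp":[0,0,0],"turn":[0,0,0]},{"dp":[0,0,0],"turn":[0,0,0]}]' >/dev/null; python3 st.py
```

```text
t3.92 loader x -119.1 y -0.4 z 36.0 F along/lat/z [ 7.   8.5 48.7] w 0.5
pad-2 target units (x,y,z): [-0.042  0.02  -0.7  ] yaw err deg -0.06
```

```bash
python3 -m jog '[{"dp":[-0.1,0,-0.02],"turn":[0,0,0]},{"dp":[-0.1,0,0],"turn":[0,0,0]},{"dp":[-0.1,0,0],"turn":[0,0,0]},{"dp":[-0.1,0,0],"turn":[0,0,0]},{"dp":[0,0,0],"turn":[0,0,0]}]' >/dev/null; python3 st.py
python3 -m jog '[{"dp":[-0.15,0,0],"turn":[0,0,0]},{"dp":[-0.15,0,0],"turn":[0,0,0]},{"dp":[-0.15,0,0],"turn":[0,0,0]},{"dp":[0,0,0],"turn":[0,0,0]}]' >/dev/null; python3 st.py
```

```text
t4.33 loader x -112.8 y -1.6 z 36.1 F along/lat/z [-6.3  4.  31.1] w 0.3
pad-2 target units (x,y,z): [ 0.275  0.08  -0.692] yaw err deg -0.07
t4.67 loader x -103.6 y -1.6 z 36.2 F along/lat/z [-4.1  4.8 32.5] w 0.8
pad-2 target units (x,y,z): [ 0.735  0.08  -0.69 ] yaw err deg -0.08
```

```bash
cat > look.py <<'E'
from rig import robot
import sys
from h import *
d=robot.get_image("top"); im=d["pixels"]; np.savez("last.npz",**d)
hsv=cv2.cvtColor(im,cv2.COLOR_RGB2HSV); m=cv2.inRange(hsv,(108,120,40),(128,255,255)); m[:215]=0;m[295:]=0;m[:,:235]=0;m[:,355:]=0
ys,xs=np.where(m); X=cast(d,np.c_[xs,ys],36)
a=np.radians(19.4); u=np.array([-np.sin(a),np.cos(a),0]); v=np.array([-np.cos(a),-np.sin(a),0])
s=(X-[499.9,27.8,0])@u; print("blue loader x",np.percentile(s,[0.5,2,98,99.5]).round(1),"y",np.percentile((X-[499.9,27.8,0])@v,[1,99]).round(1),len(s))
P=cloud(d); i=m>0; print("z of blue",np.percentile(P[i][:,2],[5,50,95]).round(1))
if len(sys.argv)>1: cv2.imwrite(sys.argv[1],cv2.resize(np.hstack([im[205:305,230:350,::-1],robot.get_image("scene")["pixels"][150:250,205:345,::-1]]),None,fx=3,fy=3,interpolation=3))
E
python3 look.py pics/a3.png
```

```text
Traceback (most recent call last):
  File "look.py", line 8, in <module>
    s=(X-[499.9,27.8,0])@u; print("blue loader x",np.percentile(s,[0.5,2,98,99.5]).round(1),"y",np.percentile((X-[499.9,27.8,0])@v,[1,99]).round(1),len(s))
                                                  ~~~~~~~~~~~~~^^^^^^^^^^^^^^^^^^^
IndexError: index -1 is out of bounds for axis 0 with size 0
```

The arm hides the track from the top camera, so I'll use the scene view, which sees the front part.

```bash
cat > look.py <<'E'
from rig import robot
import sys
from h import *
d=robot.get_image("scene"); im=d["pixels"]
hsv=cv2.cvtColor(im,cv2.COLOR_RGB2HSV)
o=np.array([499.9,27.8,0]);a=np.radians(19.4); u=np.array([-np.sin(a),np.cos(a),0]); v=np.array([-np.cos(a),-np.sin(a),0])
m=cv2.inRange(hsv,(108,110,25),(128,255,255)); m[:175]=0;m[225:]=0;m[:,:205]=0;m[:,345:]=0
ys,xs=np.where(m); X=cast(d,np.c_[xs,ys],36)-o
if len(xs): print("blue loader x",np.percentile(X@u,[0.5,2,98,99.5]).round(1),"y",np.percentile(X@v,[1,99]).round(1),len(xs))
m=cv2.inRange(hsv,(0,70,25),(14,255,255)); m[:185]=0;m[212:]=0;m[:,:235]=0;m[:,300:]=0
ys,xs=np.where(m)
if len(xs): X=cast(d,np.c_[xs,ys].mean(0),36)[0]-o; print("brown disc px",xs.mean(),ys.mean(),"loader x %.1f y %.1f"%(X@u,X@v),len(xs))
if len(sys.argv)>1: cv2.imwrite(sys.argv[1],cv2.resize(im[160:230,205:345,::-1],None,fx=5,fy=5,interpolation=3))
E
python3 look.py pics/a3.png
```

```text
blue loader x [-90.5 -89.4  -2.5  -1.7] y [-26.1  18.8] 157
brown disc px 258.70588235294116 199.8235294117647 loader x -52.7 y -6.1 34
```

View pics/a3.png

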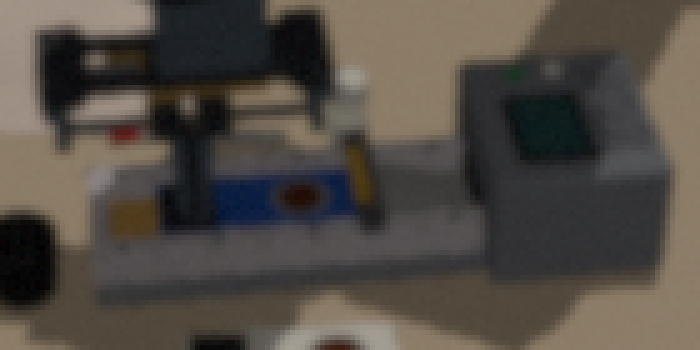

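The cassette has moved with the fingers: its nose is now at the crossbar (360,190) and the fingers (190,200) are still on the pad. I'll carry on in small moves.

```bash
python3 -m jog '[{"dp":[-0.15,-0.02,0.01],"turn":[0,0,0]},{"dp":[-0.15,0,0],"turn":[0,0,0]},{"dp":[-0.15,0,0],"turn":[0,0,0]},{"dp":[-0.15,0,0],"turn":[0,0,0]},{"dp":[0,0,0],"turn":[0,0,0]}]' >/dev/null; python3 st.py
python3 -m jog '[{"dp":[-0.15,0,0],"turn":[0,0,0]},{"dp":[-0.15,0,0],"turn":[0,0,0]},{"dp":[-0.15,0,0],"turn":[0,0,0]},{"dp":[0,0,0],"turn":[0,0,0]}]' >/dev/null; python3 st.py; python3 look.py
```

```text
t5.18 loader x -91.6 y -1.7 z 36.0 F along/lat/z [-7.2  7.7 37.1] w 0.6
pad-2 target units (x,y,z): [ 1.332  0.085 -0.694] yaw err deg -0.08
t5.52 loader x -82.5 y -1.7 z 36.0 F along/lat/z [-6.3  7.6 36.7] w 0.3
pad-2 target units (x,y,z): [ 1.788  0.086 -0.696] yaw err deg -0.08
blue loader x [-69.1 -68.2 -23.7  19.1] y [-26.4  19.8] 119
brown disc px 266.8181818181818 199.0 loader x -26.2 y -5.7 33
```

```bash
python3 -m jog '[{"dp":[-0.15,0.04,0],"turn":[0,0,0]},{"dp":[-0.15,0,0],"turn":[0,0,0]},{"dp":[-0.15,0,0],"turn":[0,0,0]},{"dp":[-0.15,0,0],"turn":[0,0,0]},{"dp":[0,0,0],"turn":[0,0,0]}]' >/dev/null; python3 st.py
python3 -m jog '[{"dp":[-0.15,0,0],"turn":[0,0,0]},{"dp":[-0.15,0,0],"turn":[0,0,0]},{"dp":[-0.15,0,0],"turn":[0,0,0]},{"dp":[0,0,0],"turn":[0,0,0]}]' >/dev/null; python3 st.py; python3 look.py
```

```text
t5.98 loader x -70.4 y -1.7 z 35.9 F along/lat/z [-3.4  0.9 31.3] w 0.3
pad-2 target units (x,y,z): [ 2.394  0.084 -0.698] yaw err deg -0.07
t6.32 loader x -61.3 y -1.7 z 35.8 F along/lat/z [-3.8  0.9 29. ] w 0.1
pad-2 target units (x,y,z): [ 2.848  0.084 -0.702] yaw err deg -0.07
blue loader x [-47.8 -46.9  33.   35.5] y [-26.4  17.7] 116
brown disc px 252.57142857142858 202.71428571428572 loader x -73.8 y -17.8 14
```

```bash
python3 -m jog '[{"dp":[-0.15,0,0.02],"turn":[0,0,0]},{"dp":[-0.15,0,0.02],"turn":[0,0,0]},{"dp":[0,0,0],"turn":[0,0,0]}]' >/dev/null; python3 st.py
python3 -m jog '[{"dp":[-0.15,0,0.01],"turn":[0,0,0]},{"dp":[-0.15,0,0.01],"turn":[0,0,0]},{"dp":[0,0,0],"turn":[0,0,0]}]' >/dev/null; python3 st.py
```

```text
t6.62 loader x -56.2 y -1.7 z 35.6 F along/lat/z [-11.3   6.7  42.1] w 0.3
pad-2 target units (x,y,z): [ 3.105  0.088 -0.705] yaw err deg -0.09
t6.87 loader x -50.6 y -1.8 z 35.5 F along/lat/z [-14.9   8.8  49.5] w 0.5
pad-2 target units (x,y,z): [ 3.385  0.095 -0.708] yaw err deg -0.10
```

```bash
python3 look.py pics/a4.png
```

```text
blue loader x [-38.2 -37.3  40.8  43.7] y [-26.4  16.3] 105
brown disc px 248.6 203.4 loader x -86.7 y -19.4 10
```

View pics/a4.png

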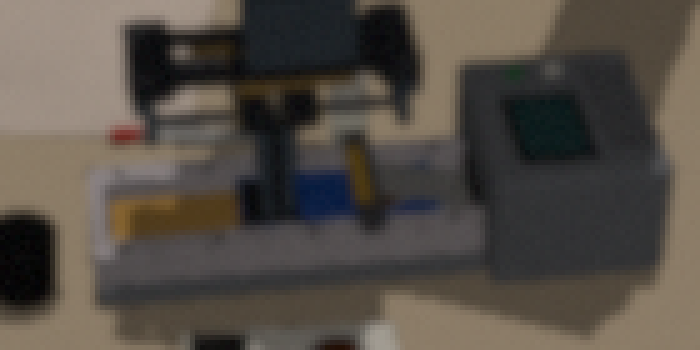

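The cassette is under the crossbar (360,185) with blue showing beyond it, and the brass plate is exposed behind (175,210). About 20–27 mm remains.

```bash
python3 -m jog '[{"dp":[-0.15,0.03,0],"turn":[0,0,0]},{"dp":[-0.15,0,0],"turn":[0,0,0]},{"dp":[-0.15,0,0],"turn":[0,0,0]},{"dp":[0,0,0],"turn":[0,0,0]}]' >/dev/null; python3 st.py
python3 -m jog '[{"dp":[-0.15,0,0],"turn":[0,0,0]},{"dp":[-0.15,0,0],"turn":[0,0,0]},{"dp":[0,0,0],"turn":[0,0,0]}]' >/dev/null; python3 st.py; python3 look.py
```

```text
t7.25 loader x -41.6 y -2.2 z 35.5 F along/lat/z [-10.9   1.7  43.6] w 0.4
pad-2 target units (x,y,z): [ 3.834  0.113 -0.707] yaw err deg -0.08
t7.50 loader x -35.5 y -2.6 z 35.5 F along/lat/z [-10.3  -0.3  42.4] w 0.3
pad-2 target units (x,y,z): [ 4.14   0.128 -0.707] yaw err deg -0.07
blue loader x [-27.3 -26.6  49.2  52.6] y [-26.7  15.6] 71
brown disc px 250.47368421052633 202.1578947368421 loader x -80.2 y -14.1 19
```

```bash
for i in 1 2 3; do python3 -m jog '[{"dp":[-0.1,0,0],"turn":[0,0,0]},{"dp":[-0.08,0,0],"turn":[0,0,0]},{"dp":[0,0,0],"turn":[0,0,0]}]' >/dev/null; python3 st.py | head -1; done; python3 look.py pics/a5.png
```

```text
t7.80 loader x -31.9 y -2.6 z 35.4 F along/lat/z [-10.3   0.1  43.6] w 0.2
t8.05 loader x -28.0 y -2.5 z 35.3 F along/lat/z [-7.5 -0.7 37.9] w 0.6
t8.30 loader x -24.0 y -1.8 z 34.7 F along/lat/z [-7.1 -1.5 30.1] w 0.3
blue loader x [-37.2 -14.6  78.8  79.3] y [-25.1  12.5] 69
brown disc px 251.42857142857142 201.64285714285714 loader x -76.9 y -11.9 14
```

View pics/a5.png

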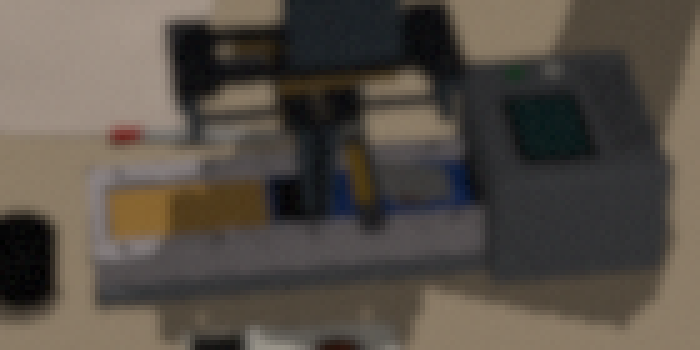

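The nose blue now reaches the housing (480,185) and the tool height has dropped to floor level. I'll continue until the stop shows up as a force along the track.

```bash
for i in 1 2 3; do python3 -m jog '[{"dp":[-0.06,0,0.01],"turn":[0,0,0]},{"dp":[0,0,0],"turn":[0,0,0]},{"dp":[0,0,0],"turn":[0,0,0]}]' >/dev/null; python3 st.py | head -1; done; python3 look.py
```

```text
t8.60 loader x -23.1 y -2.0 z 34.7 F along/lat/z [-9.5  0.  33.2] w 0.6
t8.85 loader x -22.1 y -2.2 z 34.7 F along/lat/z [-10.4   0.6  36.6] w 0.3
t9.10 loader x -21.1 y -2.3 z 34.7 F along/lat/z [-12.    1.   40.1] w 0.2
blue loader x [-47.6 -46.4  81.   81.6] y [-25.5  13.6] 73
brown disc px 249.2 204.5 loader x -85.3 y -25.2 10
```

```bash
for i in 1 2 3; do python3 -m jog '[{"dp":[-0.06,0,0],"turn":[0,0,0]},{"dp":[0,0,0],"turn":[0,0,0]},{"dp":[0,0,0],"turn":[0,0,0]}]' >/dev/null; python3 st.py | head -1; done; python3 look.py pics/a6.png
```

```text
t9.40 loader x -20.1 y -2.4 z 34.7 F along/lat/z [-14.6   1.3  40.8] w 0.5
t9.65 loader x -19.8 y -2.5 z 34.7 F along/lat/z [-24.9   4.3  37.3] w -0.1
t9.90 loader x -19.6 y -2.6 z 34.7 F along/lat/z [-35.5   6.9  35.7] w 0.6
blue loader x [-45.3 -33.4  80.8  81.1] y [-25.5  16.5] 68
brown disc px 244.625 202.25 loader x -98.9 y -11.8 8
```

View pics/a6.png

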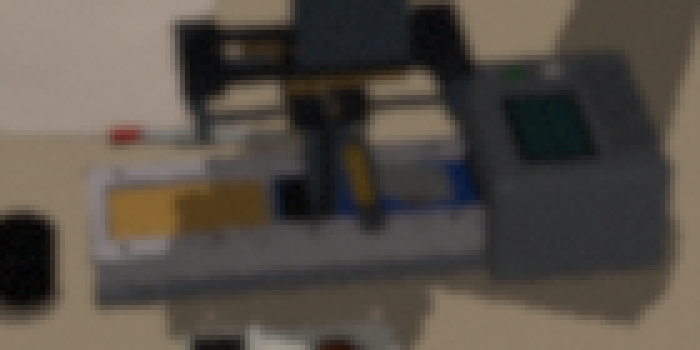

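The along-track force climbs sharply with almost no motion (12→35 N), so the cassette is against the stop. I'll ease the forward push partway, lift straight up, and check.

```bash
python3 -m jog '[{"dp":[0.08,0,0],"turn":[0,0,0]},{"dp":[0,0,-0.05],"turn":[0,0,0]},{"dp":[0,0,-0.05],"turn":[0,0,0]},{"dp":[0,0,-0.1],"turn":[0,0,0]}]' >/dev/null; python3 st.py | head -1
python3 -m jog '[{"dp":[0,0,-0.2],"turn":[0,0,0]},{"dp":[0,0,-0.4],"turn":[0,0,0]},{"dp":[0,0,-0.6],"turn":[0,0,0]},{"dp":[0,0,-1],"turn":[0,0,0]},{"dp":[0,0,-1],"turn":[0,0,0]}]' >/dev/null
python3 -m jog '[{"dp":[0,0,-1],"turn":[0,0,0]},{"dp":[0,0,-1],"turn":[0,0,0]},{"dp":[0,0,-1],"turn":[0,0,0]},{"dp":[0,0,-1],"turn":[0,0,0]},{"dp":[0,0,-1],"turn":[0,0,0]}]' >/dev/null; python3 st.py | head -1
python3 -m jog '[{"dp":[1,0.6,0],"turn":[0,0,0]},{"dp":[1,1,0],"turn":[0,0,0]},{"dp":[1,1,0],"turn":[0,0,0]},{"dp":[1,1,0],"turn":[0,0,0]},{"dp":[1,1,0],"turn":[0,0,0]}]' >/dev/null
python3 -m jog '[{"dp":[1,1,0],"turn":[0,0,0]},{"dp":[1,1,0],"turn":[0,0,0]},{"dp":[1,1,0],"turn":[0,0,0]},{"dp":[1,1,0],"turn":[0,0,0]},{"dp":[1,1,0],"turn":[0,0,0]}]' >/dev/null
python3 -m jog '[{"dp":[0,0,0],"turn":[0,0,0]},{"dp":[0,0,0],"turn":[0,0,0]},{"dp":[0,0,0],"turn":[0,0,0]}]' >/dev/null
python3 st.py | head -1; python3 look.py; python3 - <<'E'
from rig import robot
from h import *
d=robot.get_image("top"); im=d["pixels"]; cv2.imwrite("pics/t7.png",cv2.resize(im[180:330,170:370,::-1],None,fx=4,fy=4,interpolation=3))
P=cloud(d); o=np.array([499.9,27.8,0]);a=np.radians(19.4); u=np.array([-np.sin(a),np.cos(a),0]); v=np.array([-np.cos(a),-np.sin(a),0])
X=(P-o)@u; Y=(P-o)@v; Z=P[...,2]
hsv=cv2.cvtColor(im,cv2.COLOR_RGB2HSV)
for x in range(-165,85,7):
    i=(abs(X-x)<3.5)&(abs(Y)<18)&(Z<60)
    if i.any(): print(x,np.median(Z[i]).round(1),np.median(hsv[i],0),end="; ")
m=(cv2.inRange(hsv,(108,120,40),(128,255,255))>0)&(abs(Y)<29)&(X>-170)&(X<100)
print("\nblue x range",np.percentile(X[m],[0.5,99.5]).round(1))
E
```

```text
t10.28 loader x -19.5 y -1.9 z 37.2 F along/lat/z [-20.6  -3.4  -1.3] w 0.4
t11.12 loader x -16.4 y 1.1 z 201.3 F along/lat/z [-0.3 -0.8 -0.9] w 0.5
t12.20 loader x -216.4 y 192.6 z 200.3 F along/lat/z [ 0.1 -0.2 -0.1] w 0.4
blue loader x [-44.1 -23.8  81.4  82. ] y [-25.4  17.9] 86
brown disc px 257.85714285714283 201.42857142857142 loader x -56.3 y -13.8 7
-165 37.6 [ 15.   9. 171.]; -158 32.3 [ 18.  28. 142.]; -151 31.8 [ 20. 190. 176.]; -144 32.5 [ 20. 189. 176.]; -137 31.3 [ 20. 190. 176.]; -130 31.6 [ 20. 189. 176.]; -123 31.9 [ 20. 190. 177.]; -116 32.2 [ 20. 191. 177.]; -109 32.3 [ 20. 190. 178.]; -102 32.9 [ 20. 190. 178.]; -95 31.8 [ 20. 190. 179.]; -88 32.0 [ 20. 190. 179.]; -81 32.1 [ 20. 190. 180.]; -74 31.5 [ 20. 190. 180.]; -67 32.3 [ 20. 189. 180.]; -60 31.8 [ 20. 189. 180.]; -53 23.5 [ 41.  27. 127.]; -46 34.9 [110.  67.  63.]; -39 35.2 [20.5 57.  42. ]; -32 35.1 [21. 54. 41.]; -25 34.0 [20. 49. 41.]; -18 35.1 [20. 52. 39.]; -11 35.8 [111. 116.  75.]; -4 40.1 [111. 186. 156.]; 3 50.1 [ 22.  207.  170.5]; 10 50.6 [ 22. 212. 163.]; 17 47.5 [47. 12. 92.]; 24 43.5 [ 41.  17. 133.]; 31 43.5 [ 43.  17. 131.]; 38 42.0 [ 41.  15. 130.]; 45 40.3 [ 41.   16.5 129.5]; 52 39.2 [ 43.  16. 131.]; 59 37.9 [ 42.5  18.  129. ]; 66 35.1 [110. 102. 133.]; 73 35.7 [110. 192. 157.]; 80 35.7 [111.  175.5 104.5]; 
blue x range [-46.8  80. ]
```

View pics/t7.png

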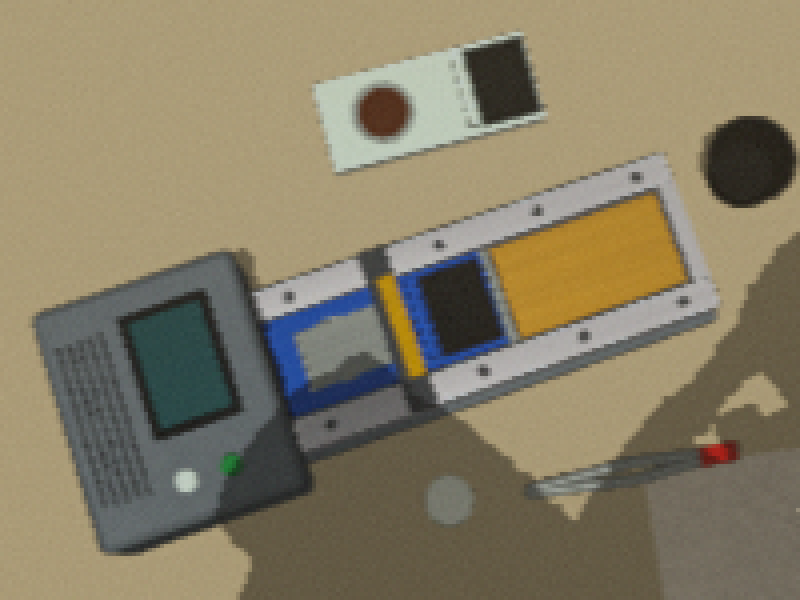

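The cassette's nose is at the housing face, loader x 80 (270,370 in the picture). Its tail is at about x = -50, its top is about 35 mm above the bench, and the brass plate behind it is back up at 32 mm. The bystanders look unmoved and the robot is clear, so I'm handing the job in.

```bash
python3 -c "
from rig import robot
print(robot.job_done())"
```

```text
the job is handed in; nothing more can be done
None
```

The blue cassette is home against the end stop, and the job was handed in at about 12.3 s of the 32 s allowed. With closed fingertips I pressed it down on its black pad (about 30–50 N, lift plate bottomed). I kept pressing while sliding it under the crossbar and drag spring until it hit the stop. Then I eased the forward push, lifted straight up and moved clear.

**Final top view:**
- **Position:** the nose is at loader x ≈ 80 mm, at the stop face. The tail is at about -50 mm and the top about 35 mm above the bench, so it lies flat on the floor.
- **Lift plate:** it is back up at 32 mm behind the tail.
- **Contact:** the wrist force is about 0, so the robot touches nothing.
- **Bystanders:** the white cassette, cup, vial and forceps near the loader look unmoved. I did not re-measure the others.

**What disagreed or failed:**
- **Stop position:** the tool stopped about 4 mm further along than I had predicted, probably because the fingertips are thinner than I assumed. The picture still shows the cassette home.
- **Tracking under the arm:** the brown-disc tracking stopped working once the disc passed under the crossbar. The top camera could not see the track while the arm was over it. I relied on the force and the scene view for the end of the slide.

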